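Hang the probe free in the sample tray's guide hole

TASK

First pull the blue-fronted tray of the white sample chamber out to its stop. Then lift the orange-handled probe out of its holder and lower its stem upright through the brass-rimmed guide hole in the tray, without the probe ever touching the tray, until the blue band on the stem is level with the rim. Finish while still holding the probe there, still and in the middle of the hole, for its reading, with the tray still fully out and the bottles and beaker left where they were.

Things in the scene. Friction and masses are not known exactly. Their poses are not given: they have to be found in the camera images.
- tray_slide (a joint): how far the tray of the white chamber (housing 200 deep x 180 wide x 100 mm high, fixed to the bench, turned up to about 25 degrees) is pulled out, m: 0 shut, 0.12 at its hard stop. Starts shut or up to 25 mm open. It slides level, with about 2.5 N friction, and stays where left.
- tray_handle (a point): middle of the tray's steel bar handle: a level round bar 10 mm thick, 100 mm long between two end posts, its axis 70 mm above the bench and 50 mm in front of the tray's blue front panel (180 wide, top edge 92 mm above the bench). The point moves with the tray; its x axis points into the chamber (the tray opens along -x), its y axis runs along the bar, z up.
- tray: the sliding tray: blue front panel with the handle, and behind it a grey cover plate (125 deep x 146 wide x 12 mm thick, top 81 mm above the bench) with a brass rim ring (38 mm outside, 3 mm high) round its guide hole. The plate is hidden in the chamber while the tray is shut. Origin at bench height below the outer face of the front panel, in the middle of its width; axes as those of tray_handle.
- guide_hole (a point): centre of the mouth of the guide hole, 84 mm above the bench, level with the top of the brass rim; z up. The hole is a plain vertical through hole, 22 mm across and 15 mm deep, over a hollow space; the tray floor lies 66 mm below the mouth. It moves with the tray, 133 mm behind the handle bar along +x of tray_handle; with the tray at its stop it is 49 mm in front of the chamber's housing.
- probe: loose probe, about 0.06 to 0.11 kg, standing upright in its holder; origin at the middle of its handle, z up along its axis. Orange handle with black rings, round, 22 mm thick, from 30 mm below to 30 mm above the origin, with a 5 mm black cap above. Black flange 32 mm across, 6 mm thick, under the handle. Below it a round steel stem 10 mm thick and 100 mm long (tip 136 mm below the origin).
- probe_tip (a point): centre of the lower end of the probe's stem (z along the probe's axis, up to the handle).
- probe_band (a point): centre of the 5 mm wide blue band on the probe's stem, on the axis, 40 mm above the tip and 96 mm below the handle's middle.
- probe_holder: fixed black and grey stand: base 90 x 90 x 10 mm, square grey post 38 x 38 mm up to 115 mm above the bench, with a vertical hole 14 mm across in which the stem stands, the flange resting on the post's top. Origin at bench height below the hole. The handle's middle stands 151 mm above the bench at the start; the probe must rise 100 mm to come free.
- beaker: loose clear beaker 61 mm across, 70 mm high, to leave alone; origin at the middle of its underside.
- bottle_red: loose white bottle with a red cap, 58 mm across, 138 mm high, to leave alone; origin at the middle of its underside.
- bottle_blue: loose white bottle with a blue cap, 62 mm across, 168 mm high, to leave alone; origin at the middle of its underside.
- bottle_green: loose white bottle with a green cap, 50 mm across, 118 mm high, to leave alone; origin at the middle of its underside.
- dropper: loose white dropper bottle with a red top, 30 mm across, 91 mm high, to leave alone; origin at the middle of its underside.
There are look-alikes about, which are no part of the job. Leave any turquoise look-alike of the probe alone.

How it is judged:
On the way, in this order (a step that is already met when the one before it is completed fails the run):
1. the tray is pulled out to its stop (within 5 mm) (value of joint tray_slide above 0.115 m), for 0.2 s.
2. the probe is lifted clear of its holder, the tray still out (height (world z) of probe_tip above 0.117 m and value of joint tray_slide above 0.115 m), for 0.1 s.
3. the probe's tip has entered the guide hole (z of probe_tip in the frame of guide_hole below -0.005 m and horizontal distance between probe_tip and guide_hole below 0.008 m), for 0.1 s.
At the end, for the whole second after the job is handed in: The fingers still hold the probe, still and upright (within 7 degrees); the blue band is level with the guide hole's rim within 9 mm, band and tip both within 4.5 mm of the hole's axis, nothing of the probe touching the tray; the tray is within 5 mm of its stop (value of joint tray_slide above 0.115 m and horizontal distance between each of probe_tip, probe_band and guide_hole below 0.0045 m and z of probe_band in the frame of guide_hole between -0.009 and 0.009 m and angle between probe's own z axis and vertical below 0.12 rad and linear speed of probe below 0.01 m/s and contact force between probe and tray below 0.05 N and contact force between probe and the fingers above 1 N); the arm keeps its last pose, push and grip.
It fails at once if the probe touches the tray, its cover plate or the guide hole (over 0.5 N) (contact force between probe and tray above 0.5 N).
It fails at once if a bottle or the beaker is moved more than 20 mm or tipped over 17 degrees (distance of any of beaker, bottle_red, bottle_blue, bottle_green, dropper from where it was at the start of the episode above 0.02 m or angle between any of beaker, bottle_red, bottle_blue, bottle_green, dropper's own z axis and vertical above 0.3 rad).
It also fails if it takes over 67 s, if anything falls off the work surface, if the arm or the gripper's body presses on something with over 40 N, if the wrist force passes 120 N, or if a joint passes its speed limit or range.

ROBOT

A 7-joint arm with a two-finger parallel gripper is mounted at the origin on a cart in front of the work surface, level with it; the furniture and walls round the work are solid. World frame = base frame: x ahead of the robot, y to its left, z up, the work surface at z = 0. Lengths are in m, angles in rad, forces in N, time in s.
With the tool pointing down it reaches from about 0.375 to 0.925 m from the base axis. Payload 3.1 kg.
Tool frame: the origin (TCP) lies midway between the tips of the shut fingers; the grasp point (between the pads) lies 19 mm behind it; x points along the fingers, z is the direction in which the jaws open and shut, and the axes are right-handed (so a half turn about x gives the same grasp; the last joint's range is limited). The gripper opens to 85 mm and grips with 20 to 120 N. Pads are 22 mm wide; open, the fingers measure 114 mm over their backs; the gripper's body (76 mm by 85 mm) begins 54 mm behind the grasp point. The pads swing forward as they close: fully open they stand 13 mm farther back than shut.
Start: joints at [1.128, 0.383, 0.044, 1.598, -0.018, 1.161, -0.05], TCP at [0.22, -0.612, 0.231] pointing down, gripper open.
Joint ranges: [-2.61, 2.61], [-0.41, 2.15], [-1.48, 1.57], [0, 2.5], [-1.57, 4.71], [0.05, 1.97], [-2.85, 2.85]. Speed limits (rad/s): [2.79, 2.79, 3.14, 3.14, 3.14, 3.14, 3.14].

INTERFACE

Orientations are given as a rotation vector (axis times angle).
In Python, from workcell import arm, eyes, sign_off gives the robot as it stands.
- The arm moves only by the tool jog_arm, never from a script. Its argument "moves" is a list of rows, each an object with "delta_pos": the shift along the world's x, y, z in mm, a list of three; "angular": the turn, a rotation vector about the world's x, y, z in degrees, a list of three; "fingers": the finger opening in mm, from 0 to 85.4. In form: [{"delta_pos": [x, y, z], "angular": [rx, ry, rz], "fingers": fingers}, ...]. A call has 1 to 8 rows; each row shifts and turns the commanded pose from where the row before left it; what a row does not reach is not made up. A row lasts 1/12 s, in which the tool goes at most 41.7 mm and 7.16 degrees, less where a joint would pass 70% of its speed; a pose out of reach is approached as far as the arm can. A call with a gripper value outside its range is refused whole. The fingers move at their own pace and stop on an object; "force" is the grip in N (left out, the last holds). Time passes only in rows, so rows that do not move let the fingers close. It gives the time, the measured TCP pose, the force and the opening at its end, in the units of the state.
- arm.state(): the state, without advancing time (a new reading comes with each control period).
- eyes.grab_frame(name): name is "side" or "top"; returns the picture (420x560x3 uint8, red, green, blue); there is no depth.
- eyes.camera_model(name): a dict with "fx", "fy", "cx", "cy" (pixels), "rvec" (rotation vector, rad) and "tvec" (3), from world to camera coordinates, as OpenCV has them. Camera axes: x right, y down, z forward; pixel columns grow to the right and rows downward; lengths in m; the calibration is good to about 2 mm. A picture is of the moment at which its call begins. camera_model takes no time and is no camera call.
- sign_off(): hands the job in, once; it reports no verdict.
The state is a dict: "clock": time; "joint_pos": joint angles; "joint_vel": joint speeds; "tau": joint torques, N m; "ee_pos": TCP position; "orientation": TCP orientation; "contact_force": force on the tool from outside, world axes, zero at the start; "torque": the same for the moment, N m; "finger_gap": opening from 0.0 (shut) to 1.0 (fully open).
Only numpy, scipy, OpenCV 4.12 (cv2) and the standard library are available. Lean on these libraries where they do the work, as an engineer would, in place of code of your own. Each camera call takes 0.05 s, during which the arm holds its last target.

## Working session

There is one attempt and no reset: what is moved stays moved. The work goes in short steps, Python scripts to look and compute and a tool call to move; the robot and the scene stay as the last step left them, time stands still between calls to the robot, and variables do not carry over. Pictures are saved under pics/ and viewed, and the job is handed in when it is done.

Besides the shell and the picture viewer there is one more tool, called after ">>>" as name(argument=value, ...) on one line, values as JSON. jog_arm: Moves the arm, as the interface text tells. Its arguments: {"type":"object","properties":{"moves":{"type":"array","items":{"type":"object","properties":{"delta_pos":{"type":"array","items":{"type":"number"}},"angular":{"type":"array","items":{"type":"number"}},"fingers":{"type":"number"}}}},"force":{"type":"number"}},"required":["moves"]}

```bash
ls; mkdir -p pics; python3 - <<'E'
from workcell import arm, eyes
import cv2
for n in ("side","top"):
    im=eyes.grab_frame(n); cv2.imwrite(f"pics/{n}0.png",im[:,:,::-1]); print(n,eyes.camera_model(n))
print(arm.state())
E
```

```text
pics
side {'fx': 438.2105155811696, 'fy': 438.2105155811696, 'cx': 278.37265073736114, 'cy': 212.23385929913093, 'rvec': array([ 1.29827056, -1.8845208 ,  1.11112248]), 'tvec': array([0.2201254 , 0.3514349 , 0.99528032])}
top {'fx': 406.61888268672107, 'fy': 406.61888268672107, 'cx': 288.63433732946083, 'cy': 205.9841679356261, 'rvec': array([ 2.15169374, -2.20208708,  0.11918377]), 'tvec': array([0.02723866, 0.54556066, 1.59565383])}
{'clock': 0.1, 'joint_pos': array([ 1.12822455,  0.38379124,  0.04382746,  1.59941136, -0.0179173 ,
        1.16118956, -0.0499067 ]), 'joint_vel': array([-1.44305143e-03, -5.55199183e-04, -4.71091490e-04, -5.18451632e-03,
        7.73423993e-04, -3.61557964e-05, -1.00523134e-03]), 'tau': array([ 3.09848052e-03, -4.34727144e+01,  1.02971524e+00, -2.50454253e+01,
        1.08747187e-02,  5.42378330e-03,  9.78138019e-06]), 'ee_pos': array([ 0.21941014, -0.61094532,  0.22999066]), 'orientation': array([ 0.95287994,  1.35491771, -0.95073786]), 'contact_force': array([-0.07437501, -1.13979254,  0.09900578]), 'torque': array([-0.02670483,  0.01817592,  0.01088765]), 'finger_gap': 1.0012561913514193}
```

View pics/side0.png

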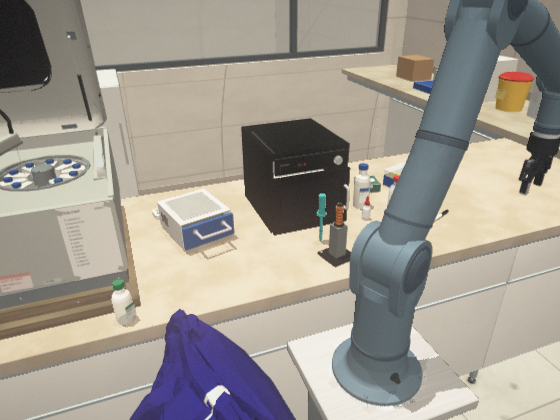

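View pics/top0.png

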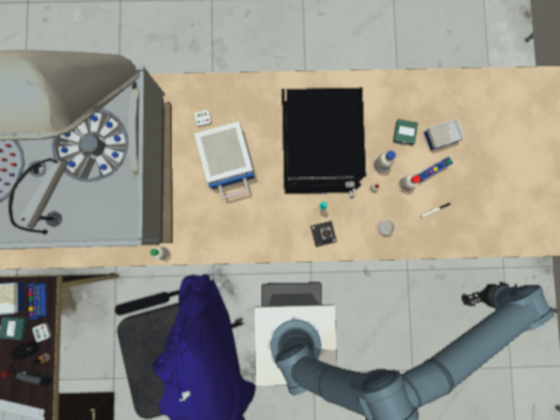

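The side view shows the white chamber with its blue front and bar handle at about (210,230). The orange-handled probe is in its holder at (340,215), with a turquoise look-alike beside it at (322,205). In the top view the chamber is at (228,160), the holder at (323,233) and the turquoise probe at (323,207). I'll enlarge these.

```bash
cat > h.py <<'E'
import numpy as np, cv2
from workcell import arm, eyes
def cam(n):
    m=eyes.camera_model(n); K=np.array([[m['fx'],0,m['cx']],[0,m['fy'],m['cy']],[0,0,1]]); return K,np.array(m['rvec'],float),np.array(m['tvec'],float)
def ray(n,uv):
    K,r,t=cam(n); R=cv2.Rodrigues(r)[0]; d=R.T@np.linalg.inv(K)@np.array([uv[0],uv[1],1.]); return -R.T@t,d/np.linalg.norm(d)
def plane(n,uv,z):
    c,d=ray(n,uv); return c+d*(z-c[2])/d[2]
def proj(n,P):
    K,r,t=cam(n); return cv2.projectPoints(np.atleast_2d(np.array(P,float)),r,t,K,None)[0].reshape(-1,2)
def tri(a,b):
    """a=uv in side, b=uv in top; returns midpoint, gap"""
    c1,d1=ray('side',a); c2,d2=ray('top',b)
    s=np.linalg.lstsq(np.c_[d1,-d2],c2-c1,rcond=None)[0]; p,q=c1+d1*s[0],c2+d2*s[1]; return (p+q)/2,np.linalg.norm(p-q)
def grab(n,name):
    im=eyes.grab_frame(n)[:,:,::-1].copy(); cv2.imwrite('pics/'+name+'.png',im); return im
def crop(im,x0,y0,x1,y1,k,name):
    cv2.imwrite('pics/'+name+'.png',cv2.resize(im[y0:y1,x0:x1],None,fx=k,fy=k,interpolation=cv2.INTER_CUBIC))
E
python3 - <<'E'
from h import *
s=cv2.imread('pics/side0.png'); t=cv2.imread('pics/top0.png')
a=cv2.resize(s[180:280,140:260],None,fx=5,fy=5,interpolation=cv2.INTER_CUBIC)
crop(s,145,180,255,260,7,'s_ch'); crop(s,290,160,400,270,5,'s_pr'); crop(t,180,100,280,210,5,'t_ch'); crop(t,290,170,400,250,7,'t_pr')
E
```

```text
(no output)
```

View pics/s_ch.png

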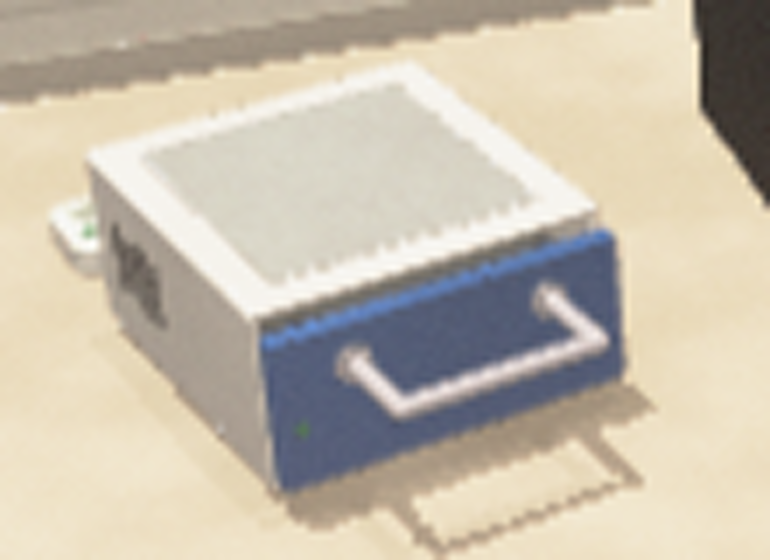

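View pics/s_pr.png

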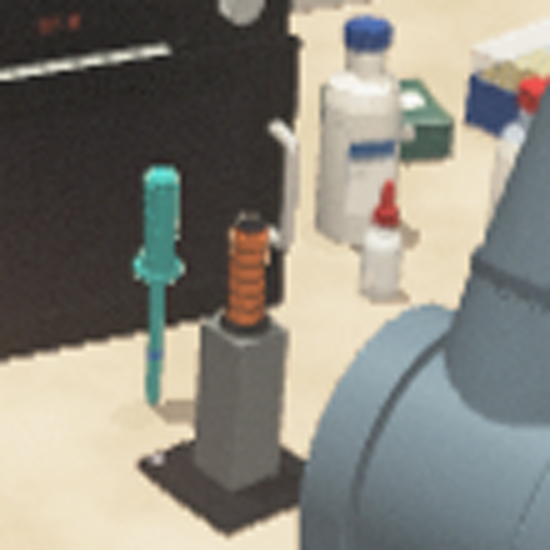

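View pics/t_ch.png

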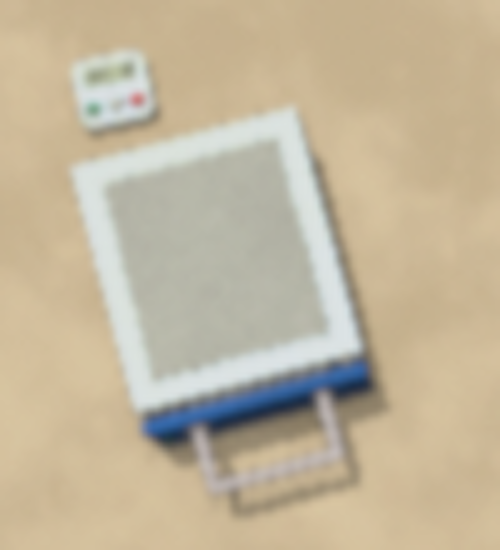

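View pics/t_pr.png

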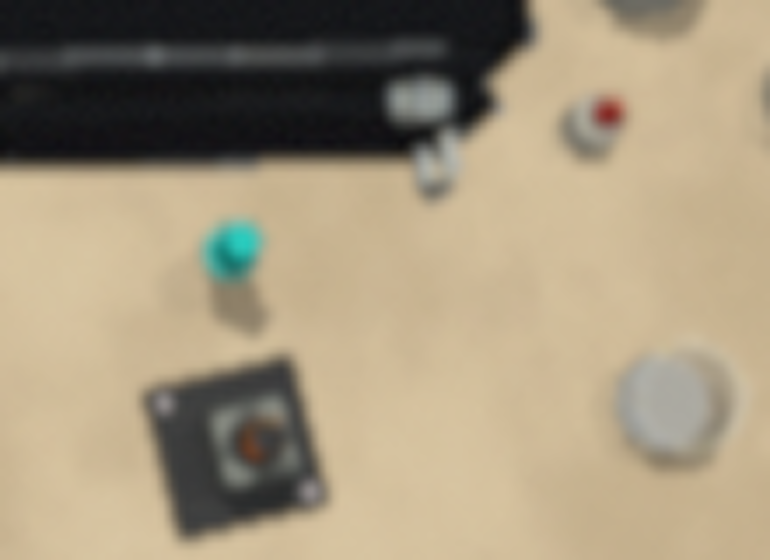

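```bash
python3 - <<'E'
from h import *
np.set_printoptions(precision=4,suppress=True)
t=cv2.imread('pics/top0.png'); s=cv2.imread('pics/side0.png')
o=lambda x,y,k,x0,y0:((x+.5)/k-.5+x0,(y+.5)/k-.5+y0)
for c in [(75,165),(293,108),(365,362),(140,412)]: print('housing',plane('top',o(*c,5,180,100),.1))
for c in [(90,158),(408,63),(600,215),(258,318)]: print('housing side',plane('side',o(*c,7,145,180),.1))
for c in [(215,487),(343,457)]: print('bar top',plane('top',o(*c,5,180,100),.07))
for c in [(400,410),(605,345)]: print('bar side',plane('side',o(*c,7,145,180),.07))
print('panel top edge side', [plane('side',o(*c,7,145,180),.092) for c in [(265,348),(615,235)]])
# holder
for c in [(145,393),(290,355),(328,497),(185,538)]: print('base',plane('top',o(*c,7,290,170),.01))
for c in [(212,410),(285,395),(300,468),(228,487)]: print('post',plane('top',o(*c,7,290,170),.115))
for n,z,im,x0,y0,x1,y1 in (('top',.17,t,315,220,340,245),('side',.151,s,330,195,352,235)):
    hsv=cv2.cvtColor(im[y0:y1,x0:x1],cv2.COLOR_BGR2HSV); m=cv2.inRange(hsv,(3,120,60),(18,255,255)); ys,xs=np.nonzero(m); print(n,len(xs),xs.min()+x0,xs.max()+x0,ys.min()+y0,ys.max()+y0,xs.mean()+x0,ys.mean()+y0,plane(n,(xs.mean()+x0,ys.mean()+y0),z))
for nm,c,z in (('beaker',(672,410),.07),('dropper',(608,113),.09),('turq',(240,242),.18)): print(nm,plane('top',o(*c,7,290,170),z))
for nm,c,z in (('red',(415,181),.138),('blue',(391,154),.168)): print(nm,plane('top',c,z))
E
```

```text
housing [0.8321 0.3723 0.1   ]
housing [0.8739 0.2035 0.1   ]
housing [0.6729 0.1506 0.1   ]
housing [0.6379 0.323  0.1   ]
housing side [0.8178 0.3722 0.1   ]
housing side [0.8674 0.2035 0.1   ]
housing side [0.6679 0.1538 0.1   ]
housing side [0.63   0.3214 0.1   ]
bar top [0.5826 0.2707 0.07  ]
bar top [0.6039 0.1711 0.07  ]
bar side [0.5787 0.2709 0.07  ]
bar side [0.6    0.1716 0.07  ]
panel top edge side [array([0.6164, 0.3215, 0.092 ]), array([0.6606, 0.149 , 0.092 ])]
base [ 0.4661 -0.0706  0.01  ]
base [ 0.486  -0.1546  0.01  ]
base [ 0.4043 -0.1736  0.01  ]
base [ 0.3829 -0.0911  0.01  ]
post [ 0.4512 -0.0994  0.115 ]
post [ 0.4583 -0.1389  0.115 ]
post [ 0.4191 -0.1456  0.115 ]
post [ 0.4099 -0.1067  0.115 ]
top 5 325 326 232 235 325.4 233.6 [ 0.4288 -0.114   0.17  ]
side 123 336 342 206 224 339.0487804878049 215.1951219512195 [ 0.4249 -0.1193  0.151 ]
beaker [ 0.4471 -0.358   0.07  ]
dropper [ 0.6108 -0.3253  0.09  ]
turq [ 0.5349 -0.1109  0.18  ]
red [ 0.6185 -0.4598  0.138 ]
blue [ 0.7167 -0.3664  0.168 ]
```

```bash
cat >> h.py <<'E'
from scipy.spatial.transform import Rotation as Rn
def st():
    s=arm.state(); R=Rn.from_rotvec(s['orientation']).as_matrix()
    print('t',round(s['clock'],2),'p',np.round(np.array(s['ee_pos'])*1000,1),'down',np.round(R[:,0],4),'jawyaw',round(np.degrees(np.arctan2(R[1,2],R[0,2])),2),'F',np.round(s['contact_force'],1),'gap',round(s['finger_gap']*85.4,1),'q',np.round(s['joint_pos'],2)); return s,R
E
python3 -c "
from h import *
st()
K,r,t=cam('side');print(-cv2.Rodrigues(r)[0].T@t)
print(proj('top',[[.43,-.12,.29]]))
for c in [(363,182),(284,192)]:
  for z in (.2,.3,.35): print(z,plane('top',c,z))
"
```

```text
t 0.1 p [ 219.4 -610.9  230. ] down [-9.0e-04  2.2e-03 -1.0e+00] jawyaw -70.24 F [-0.1 -1.1  0.1] gap 85.5 q [ 1.13  0.38  0.04  1.6  -0.02  1.16 -0.05]
[-0.58658337  0.44676119  0.78668227]
[[330.83265315 232.1060221 ]]
0.2 [ 0.60951948 -0.25197863  0.2       ]
0.3 [ 0.59417248 -0.23201059  0.3       ]
0.35 [ 0.58649899 -0.22202658  0.35      ]
0.2 [0.57965567 0.03223758 0.2       ]
0.3 [0.56638135 0.03247991 0.3       ]
0.35 [0.55974418 0.03260108 0.35      ]
```

>>> jog_arm(moves=[{"delta_pos":[15,26,6],"angular":[0,0,3.5],"fingers":40},{"delta_pos":[15,26,6],"angular":[0,0,3.5],"fingers":40},{"delta_pos":[15,26,6],"angular":[0,0,3.5],"fingers":40},{"delta_pos":[15,26,6],"angular":[0,0,3.5],"fingers":40},{"delta_pos":[15,26,6],"angular":[0,0,3.5],"fingers":40},{"delta_pos":[15,26,6],"angular":[0,0,3.5],"fingers":40},{"delta_pos":[15,26,6],"angular":[0,0,3.5],"fingers":40},{"delta_pos":[15,26,6],"angular":[0,0,3.5],"fingers":40}], force=40)

```text
clock: 0.77
ee_pos: [0.3399, -0.402, 0.279]
orientation: [0.575, 1.494, -0.574]
contact_force: [0.5, 0.3, -0.1]
finger_gap: 0.466
```

>>> jog_arm(moves=[{"delta_pos":[15,26,6],"angular":[0,0,3.5],"fingers":40},{"delta_pos":[15,26,6],"angular":[0,0,3.5],"fingers":40},{"delta_pos":[15,26,6],"angular":[0,0,3.5],"fingers":40},{"delta_pos":[15,26,6],"angular":[0,0,3.5],"fingers":40},{"delta_pos":[8,31,0],"angular":[0,0,3.5],"fingers":40},{"delta_pos":[8,31,0],"angular":[0,0,3.5],"fingers":40},{"delta_pos":[8,31,0],"angular":[0,0,3.5],"fingers":40},{"delta_pos":[8,31,0],"angular":[0,0,3.5],"fingers":40}])

```text
clock: 1.43
ee_pos: [0.4315, -0.1741, 0.3028]
orientation: [0.193, 1.563, -0.193]
contact_force: [0.6, -0.5, -0.1]
finger_gap: 0.472
```

>>> jog_arm(moves=[{"delta_pos":[8,31,0],"angular":[0,0,3.5],"fingers":40},{"delta_pos":[8,31,0],"angular":[0,0,3.5],"fingers":40},{"delta_pos":[8,31,0],"angular":[0,0,3.5],"fingers":40},{"delta_pos":[8,31,0],"angular":[0,0,3.5],"fingers":40},{"delta_pos":[12,27,-6],"angular":[0,0,3.5],"fingers":40},{"delta_pos":[12,27,-6],"angular":[0,0,3.5],"fingers":40},{"delta_pos":[12,27,-6],"angular":[0,0,3.5],"fingers":40},{"delta_pos":[12,27,-6],"angular":[0,0,3.5],"fingers":40}])

```text
clock: 2.1
ee_pos: [0.5117, 0.0574, 0.2787]
orientation: [-0.191, 1.563, 0.19]
contact_force: [-0.5, -0.4, 0.5]
finger_gap: 0.468
```

```bash
python3 -c "
from h import *
st()"
```

```text
t 2.1 p [511.7  57.4 278.7] down [-5.e-04 -4.e-04 -1.e+00] jawyaw 13.92 F [-0.5 -0.4  0.5] gap 40.0 q [ 0.41  0.13 -0.65  1.84  0.09  1.2  -0.02]
```

>>> jog_arm(moves=[{"delta_pos":[13,27,-18],"angular":[0,0,0],"fingers":40},{"delta_pos":[13,27,-18],"angular":[0,0,0],"fingers":40},{"delta_pos":[13,27,-18],"angular":[0,0,0],"fingers":40},{"delta_pos":[13,27,-18],"angular":[0,0,0],"fingers":40},{"delta_pos":[13,27,-18],"angular":[0,0,0],"fingers":40},{"delta_pos":[14,29,-18],"angular":[0,0,0],"fingers":40},{"delta_pos":[0,0,-20],"angular":[0,0,0],"fingers":40},{"delta_pos":[0,0,-20],"angular":[0,0,0],"fingers":40}])

```text
clock: 2.77
ee_pos: [0.5902, 0.2239, 0.1299]
orientation: [-0.19, 1.563, 0.194]
contact_force: [-0.1, -0.1, -0.1]
finger_gap: 0.467
```

```bash
python3 -c "
from h import *
st()
s=grab('side','side1'); t=grab('top','top1')
a=cv2.resize(s[150:260,145:285],None,fx=4,fy=4,interpolation=cv2.INTER_CUBIC)
cv2.imwrite('pics/s1c.png',a)
crop(t,180,140,280,220,6,'t1c')
"
```

```text
t 2.77 p [590.2 223.9 129.9] down [-9.0e-04  2.4e-03 -1.0e+00] jawyaw 14.01 F [-0.1 -0.1 -0.1] gap 39.9 q [ 0.07  0.54 -0.64  1.7   0.36  1.02 -0.45]
```

View pics/s1c.png

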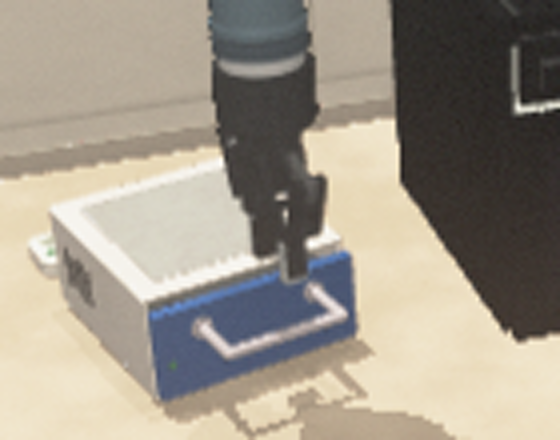

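View pics/t1c.png

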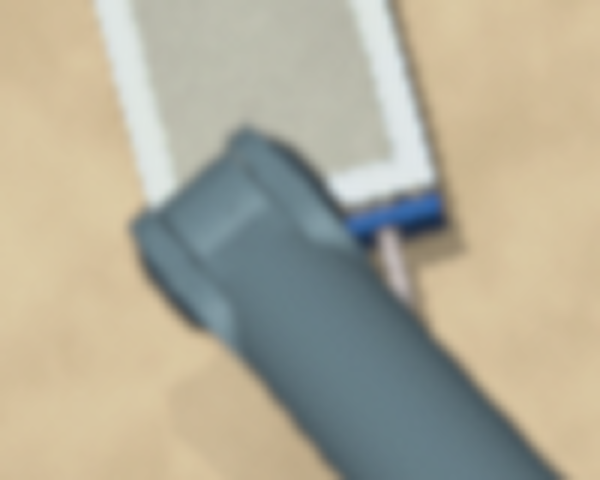

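The side view shows the fingers straddling the line above the bar, with the tips at about crop (290,270). The arm covers the handle in the top view. I'll go down onto the bar and close.

>>> jog_arm(moves=[{"delta_pos":[0,-2,-20],"angular":[0,0,0],"fingers":40},{"delta_pos":[0,0,-20],"angular":[0,0,0],"fingers":40},{"delta_pos":[0,0,-20],"angular":[0,0,0],"fingers":40},{"delta_pos":[0,0,-19],"angular":[0,0,0],"fingers":40},{"delta_pos":[0,0,0],"fingers":40},{"delta_pos":[0,0,0],"fingers":5},{"delta_pos":[0,0,0],"fingers":5},{"delta_pos":[0,0,0],"fingers":5}], force=40)

```text
validation failed for argument at $.mo...
```

```bash
python3 -c "
from h import *
st()
s=grab('side','side2')
cv2.imwrite('pics/s2c.png',cv2.resize(s[150:260,145:285],None,fx=4,fy=4,interpolation=cv2.INTER_CUBIC))
"
```

```text
t 2.87 p [587.2 219.  126.3] down [-0.0092 -0.0033 -1.    ] jawyaw 13.82 F [-0.5 -0.1 -1.1] gap 40.4 q [ 0.07  0.54 -0.63  1.71  0.36  1.03 -0.45]
```

View pics/s2c.png

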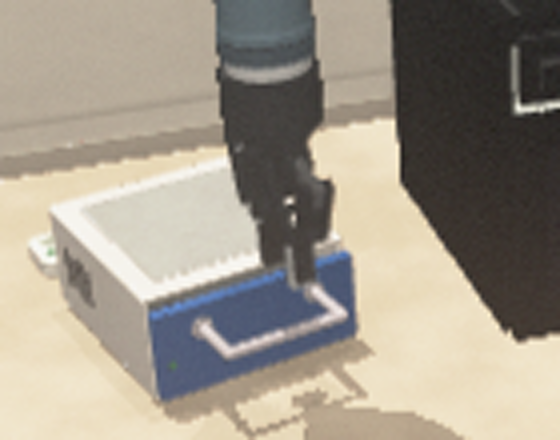

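>>> jog_arm(moves=[{"delta_pos":[0,0,0],"angular":[0,0,0],"fingers":40},{"delta_pos":[0,0,0],"angular":[0,0,0],"fingers":40}])

```text
clock: 3.08
ee_pos: [0.5918, 0.2201, 0.1329]
orientation: [-0.187, 1.56, 0.188]
contact_force: [0.4, -0.3, 0.1]
finger_gap: 0.469
```

```bash
python3 -c "
from h import *
st();print(proj('side',[[.588,.22,.07],[.588,.22,.13]]))"
```

```text
t 3.08 p [591.8 220.1 132.9] down [ 2.5e-03  7.0e-04 -1.0e+00] jawyaw 13.7 F [ 0.4 -0.3  0.1] gap 40.0 q [ 0.07  0.53 -0.64  1.7   0.36  1.03 -0.45]
[[217.10214145 233.54560814]
 [215.61214733 216.90429825]]
```

>>> jog_arm(moves=[{"delta_pos":[0,0,-20],"angular":[0,0,0],"fingers":40},{"delta_pos":[0,0,-20],"angular":[0,0,0],"fingers":40},{"delta_pos":[0,0,-20],"angular":[0,0,0],"fingers":40},{"delta_pos":[0,0,-20],"angular":[0,0,0],"fingers":40},{"delta_pos":[0,0,0],"angular":[0,0,0],"fingers":40},{"delta_pos":[0,0,0],"angular":[0,0,0],"fingers":4},{"delta_pos":[0,0,0],"angular":[0,0,0],"fingers":4},{"delta_pos":[0,0,0],"angular":[0,0,0],"fingers":4}], force=40)

```text
clock: 3.75
ee_pos: [0.5931, 0.2211, 0.0539]
orientation: [-0.187, 1.557, 0.189]
contact_force: [1.1, 0.8, -0.4]
finger_gap: 0.099
```

```bash
python3 -c "
from h import *
st()
s=grab('side','side3')
cv2.imwrite('pics/s3c.png',cv2.resize(s[150:260,145:285],None,fx=4,fy=4,interpolation=cv2.INTER_CUBIC))
"
```

```text
t 3.75 p [593.1 221.1  53.9] down [ 0.0052  0.0019 -1.    ] jawyaw 13.75 F [ 1.1  0.8 -0.4] gap 8.4 q [ 0.03  0.63 -0.59  1.74  0.43  0.9  -0.5 ]
```

View pics/s3c.png

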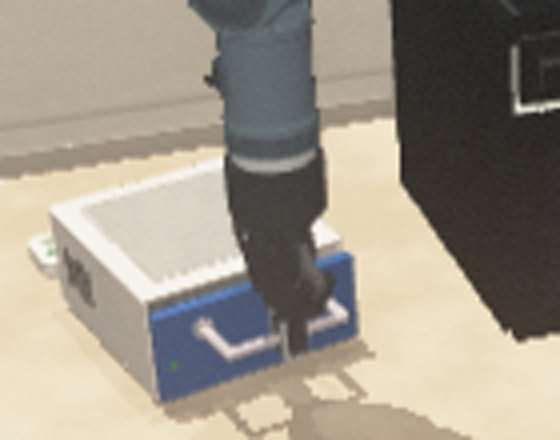

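The gap is 8.4 mm, so the fingers are closed on the bar. I'll pull it along the tray axis.

>>> jog_arm(moves=[{"delta_pos":[-7.3,-1.8,0],"angular":[0,0,0],"fingers":4},{"delta_pos":[-14.6,-3.5,0],"angular":[0,0,0],"fingers":4},{"delta_pos":[-14.6,-3.6,0],"angular":[0,0,0],"fingers":4},{"delta_pos":[-14.6,-3.5,0],"angular":[0,0,0],"fingers":4},{"delta_pos":[-14.6,-3.6,0],"angular":[0,0,0],"fingers":4},{"delta_pos":[-14.6,-3.5,0],"angular":[0,0,0],"fingers":4},{"delta_pos":[-14.6,-3.6,0],"angular":[0,0,0],"fingers":4},{"delta_pos":[-10,-2.4,0],"angular":[0,0,0],"fingers":4}])

```text
clock: 4.47
ee_pos: [0.4882, 0.1943, 0.0538]
orientation: [-0.189, 1.556, 0.187]
contact_force: [4.6, -2.5, 4.5]
finger_gap: 0.098
```

>>> jog_arm(moves=[{"delta_pos":[-7,-1.7,0],"angular":[0,0,0],"fingers":4},{"delta_pos":[-5,-1.2,0],"angular":[0,0,0],"fingers":4},{"delta_pos":[-3,-0.7,0],"angular":[0,0,0],"fingers":4},{"delta_pos":[0,0,0],"angular":[0,0,0],"fingers":4}])

```text
clock: 4.8
ee_pos: [0.4841, 0.1934, 0.054]
orientation: [-0.18, 1.535, 0.193]
contact_force: [23.5, 5.1, -21.2]
finger_gap: 0.098
```

```bash
python3 -c "
from h import *
st()"
```

```text
t 4.8 p [484.1 193.4  54. ] down [ 0.0263  0.0119 -0.9996] jawyaw 13.65 F [ 23.5   5.1 -21.2] gap 8.4 q [ 0.1   0.45 -0.64  2.03  0.39  0.75 -0.54]
```

The arm felt about 24 N after some 112 mm of travel, so the tray is at its hard stop. I'll relax the pull, open, lift, and check.

>>> jog_arm(moves=[{"delta_pos":[5,1.2,0],"angular":[0,0,0],"fingers":4},{"delta_pos":[5,1.2,0],"angular":[0,0,0],"fingers":4},{"delta_pos":[0,0,0],"angular":[0,0,0],"fingers":4}])

```text
clock: 5.05
ee_pos: [0.4846, 0.1933, 0.0538]
orientation: [-0.188, 1.557, 0.187]
contact_force: [3.4, -3.2, 7.3]
finger_gap: 0.097
```

```bash
python3 -c "
from h import *
st()"
```

```text
t 5.05 p [484.6 193.3  53.8] down [ 5.7e-03 -3.0e-04 -1.0e+00] jawyaw 13.69 F [ 3.4 -3.2  7.3] gap 8.3 q [ 0.09  0.46 -0.64  2.01  0.39  0.78 -0.54]
```

>>> jog_arm(moves=[{"delta_pos":[0,0,0],"angular":[0,0,0],"fingers":34},{"delta_pos":[0,0,0],"angular":[0,0,0],"fingers":34},{"delta_pos":[0,0,0],"angular":[0,0,0],"fingers":34},{"delta_pos":[0,0,15],"angular":[0,0,0],"fingers":34},{"delta_pos":[0,0,25],"angular":[0,0,0],"fingers":34},{"delta_pos":[0,0,35],"angular":[0,0,0],"fingers":34},{"delta_pos":[-5,-10,35],"angular":[0,0,0],"fingers":40},{"delta_pos":[-5,-20,35],"angular":[0,0,0],"fingers":45}])

```text
clock: 5.72
ee_pos: [0.4687, 0.1666, 0.1971]
orientation: [-0.191, 1.564, 0.196]
contact_force: [0.5, 0.0, 0.9]
finger_gap: 0.522
```

>>> jog_arm(moves=[{"delta_pos":[-4,-30,25],"angular":[0,0,-4],"fingers":45},{"delta_pos":[-4,-35,25],"angular":[0,0,-4],"fingers":45},{"delta_pos":[-4,-35,25],"angular":[0,0,-4],"fingers":45},{"delta_pos":[-4,-35,20],"angular":[0,0,-4],"fingers":45},{"delta_pos":[-4,-35,10],"angular":[0,0,-4],"fingers":45},{"delta_pos":[-4,-30,0],"angular":[0,0,-4],"fingers":45},{"delta_pos":[0,0,0],"angular":[0,0,0],"fingers":45},{"delta_pos":[0,0,0],"angular":[0,0,0],"fingers":45}])

```text
clock: 6.38
ee_pos: [0.4458, -0.0356, 0.2987]
orientation: [0.144, 1.568, -0.144]
contact_force: [0.1, 0.1, 0.3]
finger_gap: 0.527
```

```bash
python3 -c "
from h import *
st()
s=grab('side','side4');t=grab('top','top4')
crop(s,130,170,250,270,6,'s4c')
crop(t,190,110,280,220,5,'t4c')
crop(s,280,120,400,270,4,'s4p')
"
```

```text
t 6.38 p [445.8 -35.6 298.7] down [-1.9e-03  4.0e-04 -1.0e+00] jawyaw -10.5 F [0.1 0.1 0.3] gap 45.0 q [ 0.55 -0.05 -0.54  1.95 -0.03  1.23 -0.16]
```

View pics/s4c.png

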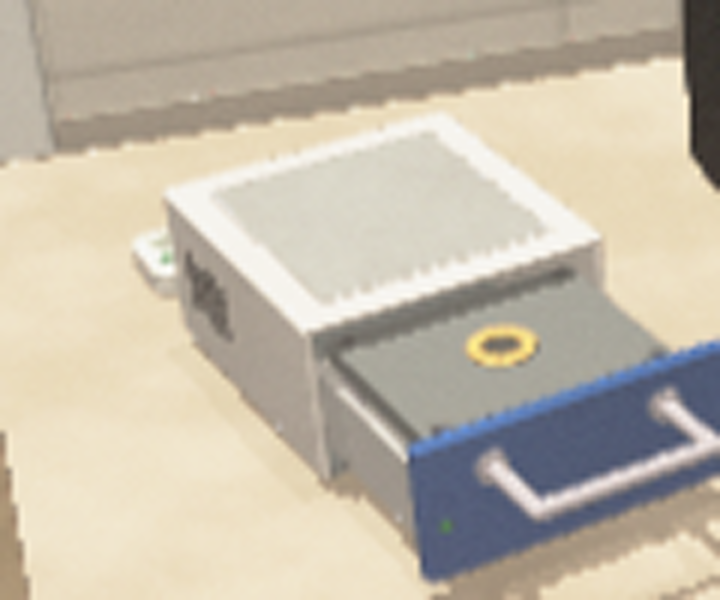

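View pics/t4c.png

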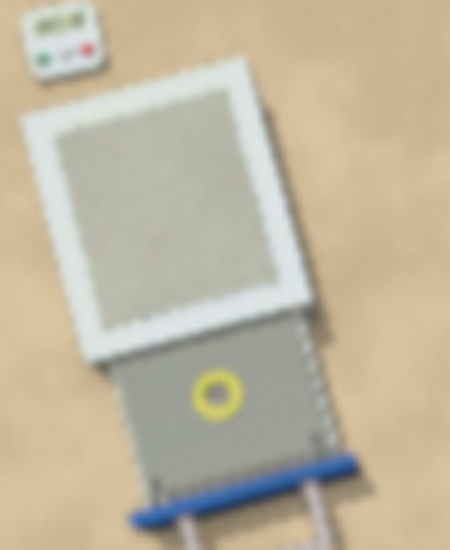

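View pics/s4p.png

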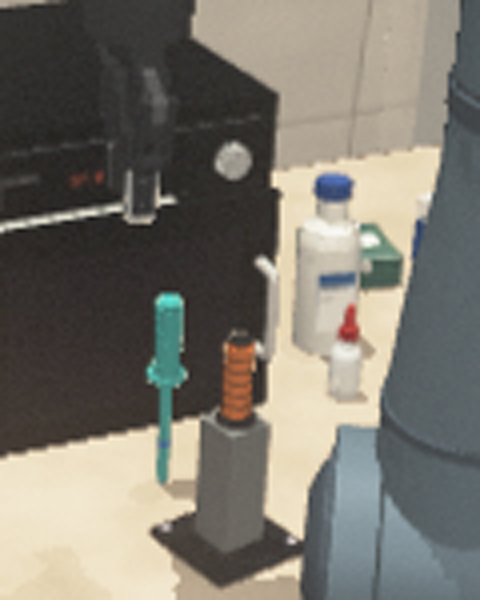

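The tray is out with the brass ring visible: side at about (213,227), top at about (233,188). The orange probe in the post is at side (339,215), with the turquoise one at (321,205) to its left. Next I'll measure the ring and the probe.

```bash
cat >> h.py <<'E'
def ring(n,im,show=True):
    b=(195,212,235,243) if n=='side' else (220,175,250,202)
    x0,y0,x1,y1=b; c=cv2.resize(im[y0:y1,x0:x1],None,fx=8,fy=8,interpolation=cv2.INTER_CUBIC)
    hsv=cv2.cvtColor(c,cv2.COLOR_BGR2HSV); m=cv2.inRange(hsv,(15,75,120),(38,255,255))
    cs,_=cv2.findContours(m,cv2.RETR_EXTERNAL,cv2.CHAIN_APPROX_NONE); k=max(cs,key=cv2.contourArea)
    e=cv2.fitEllipse(k); o=(np.array(e[0])+.5)/8-.5+[x0,y0]
    return o,np.array(e[1])/8
E
python3 - <<'E'
from h import *
np.set_printoptions(precision=4,suppress=True)
s=cv2.imread('pics/side4.png');t=cv2.imread('pics/top4.png')
a,ea=ring('side',s); b,eb=ring('top',t); print(a,ea,b,eb)
print(plane('side',a,.084),plane('top',b,.084),tri(a,b))
# top-view orange and post in top4, side orange
for n,im,(x0,y0,x1,y1) in (('top',t,(310,215,345,250)),('side',s,(328,190,354,240))):
    c=cv2.resize(im[y0:y1,x0:x1],None,fx=8,fy=8,interpolation=cv2.INTER_CUBIC)
    m=cv2.inRange(cv2.cvtColor(c,cv2.COLOR_BGR2HSV),(3,110,60),(20,255,255)); ys,xs=np.nonzero(m)
    if len(xs): print(n,len(xs),(xs.mean()+.5)/8-.5+x0,(ys.mean()+.5)/8-.5+y0,cv2.minAreaRect(np.c_[xs,ys].astype(np.float32)),plane(n,((xs.mean()+.5)/8-.5+x0,(ys.mean()+.5)/8-.5+y0),.151))
crop(t,305,205,345,255,10,'t4p')
print(proj('side',[[.43,-.12,.0],[.43,-.12,.151],[.43,-.12,.186]]),proj('top',[[.43,-.12,.115],[.43,-.12,.186]]))
E
```

```text
[213.0912 227.1825] [ 6.7049 11.9763] [233.1141 188.5287] [ 9.9146 10.0758]
[0.6077 0.2271 0.084 ] [0.6129 0.2279 0.084 ] (array([0.613 , 0.2272, 0.0812]), np.float64(0.0021242124264755622))
side 8632 339.0059516913809 214.9889075532901 ((91.54117584228516, 202.96470642089844), (62.89113235473633, 156.0006866455078), 4.39870548248291) [ 0.4261 -0.1198  0.151 ]
[[335.787  256.204 ]
 [338.4541 214.3914]
 [339.1147 204.0352]] [[325.5095 233.671 ]
 [327.5154 233.0813]]
```

View pics/t4p.png

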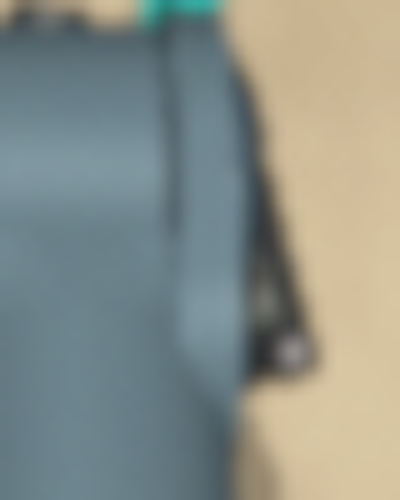

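Cross-checks: the top view puts the ring at (0.613,0.228). The bar grip point plus 133 mm along the axis gives (0.614,0.225). The side view reads about 5 mm low in x everywhere, so I trust the top view more. That puts the probe at about (0.433,-0.122). I'm moving above it.

>>> jog_arm(moves=[{"delta_pos":[-4,-28,0],"angular":[0,0,-2],"fingers":45},{"delta_pos":[-4,-29,0],"angular":[0,0,-2],"fingers":45},{"delta_pos":[-5,-29,-20],"angular":[0,0,-2],"fingers":45},{"delta_pos":[0,0,-30],"angular":[0,0,0],"fingers":45},{"delta_pos":[0,0,-25],"angular":[0,0,0],"fingers":45},{"delta_pos":[0,0,-14],"angular":[0,0,0],"fingers":45},{"delta_pos":[0,0,0],"angular":[0,0,0],"fingers":45},{"delta_pos":[0,0,0],"angular":[0,0,0],"fingers":45}])

```text
clock: 7.15
ee_pos: [0.4336, -0.1179, 0.2095]
orientation: [0.221, 1.563, -0.219]
contact_force: [0.4, 1.2, 0.3]
finger_gap: 0.527
```

```bash
python3 -c "
from h import *
st()
s=grab('side','side5');t=grab('top','top5')
crop(s,300,140,380,270,4,'s5p')
"
```

```text
t 7.15 p [ 433.6 -117.9  209.5] down [-0.0027  0.0017 -1.    ] jawyaw -16.03 F [0.4 1.2 0.3] gap 45.0 q [ 0.63  0.05 -0.46  2.06  0.02  1.04 -0.12]
```

View pics/s5p.png

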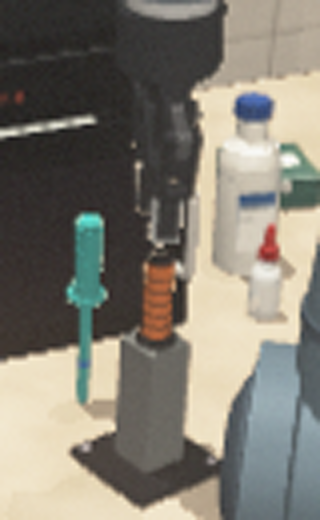

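```bash
python3 -c "
from h import *
print(proj('side',[[.4336,-.1179,.2095],[.4336,-.1179,.2285],[.4336,-.1179,.151],[.4336,-.1279,.151],[.4236,-.1179,.151],[.413,-.112,.22],[.454,-.124,.22]]))
t=cv2.imread('pics/top5.png');crop(t,200,170,360,260,5,'t5')
"
```

```text
[[338.35867379 196.53905902]
 [338.72164757 190.7112508 ]
 [337.27256254 213.97736568]
 [340.24721556 213.38948066]
 [338.81925998 215.47856999]
 [340.04247378 196.58295183]
 [337.20891645 190.18447509]]
```

View pics/t5.png

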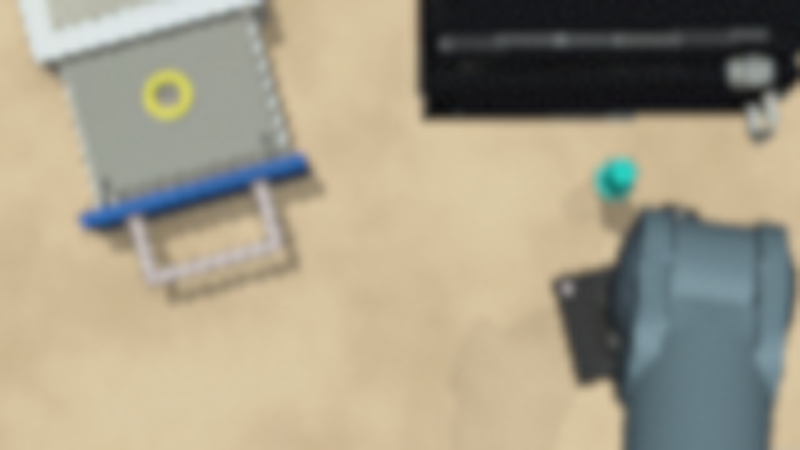

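>>> jog_arm(moves=[{"delta_pos":[0,0,-20],"angular":[0,0,0],"fingers":45},{"delta_pos":[0,0,-20],"angular":[0,0,0],"fingers":45},{"delta_pos":[0,0,-20],"angular":[0,0,0],"fingers":45},{"delta_pos":[0,0,-15],"angular":[0,0,0],"fingers":45},{"delta_pos":[0,0,0],"angular":[0,0,0],"fingers":45},{"delta_pos":[0,0,0],"angular":[0,0,0],"fingers":45},{"delta_pos":[0,0,0],"angular":[0,0,0],"fingers":45}])

```text
clock: 7.83
ee_pos: [0.4358, -0.12, 0.1373]
orientation: [0.222, 1.556, -0.222]
contact_force: [-0.3, -1.2, 0.2]
finger_gap: 0.528
```

```bash
python3 -c "
from h import *
st()
s=grab('side','side6')
crop(s,300,140,380,270,4,'s6p')
"
```

```text
t 7.83 p [ 435.8 -120.   137.3] down [ 3.3e-03 -9.0e-04 -1.0e+00] jawyaw -16.21 F [-0.3 -1.2  0.2] gap 45.1 q [ 0.61  0.16 -0.46  2.13  0.09  0.87 -0.18]
```

View pics/s6p.png

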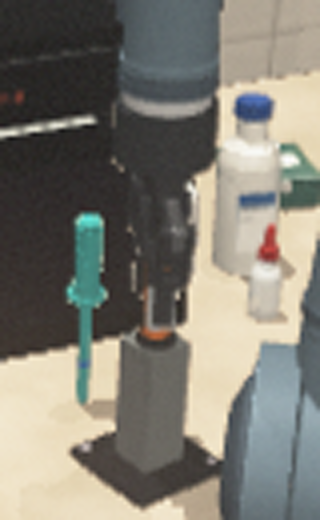

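The fingers straddle the orange handle, with the tips just above the flange at crop (158,325). Closing.

>>> jog_arm(moves=[{"delta_pos":[0,0,0],"angular":[0,0,0],"fingers":12},{"delta_pos":[0,0,0],"angular":[0,0,0],"fingers":12},{"delta_pos":[0,0,0],"angular":[0,0,0],"fingers":12},{"delta_pos":[0,0,0],"angular":[0,0,0],"fingers":12},{"delta_pos":[0,0,0],"angular":[0,0,0],"fingers":12}], force=60)

```text
clock: 8.3
ee_pos: [0.4352, -0.1202, 0.1369]
orientation: [0.222, 1.557, -0.223]
contact_force: [-0.8, 0.2, 5.5]
finger_gap: 0.24
```

```bash
python3 -c "
from h import *
st()"
```

```text
t 8.3 p [ 435.2 -120.2  136.9] down [ 2.1e-03 -9.0e-04 -1.0e+00] jawyaw -16.24 F [-0.8  0.2  5.5] gap 20.5 q [ 0.61  0.16 -0.46  2.13  0.09  0.87 -0.18]
```

The gap is 20.5 mm, the same 1.5 mm under as on the bar, so it is the 22 mm handle. Lifting straight up.

>>> jog_arm(moves=[{"delta_pos":[0,0,8],"angular":[0,0,0],"fingers":12},{"delta_pos":[0,0,15],"angular":[0,0,0],"fingers":12},{"delta_pos":[0,0,22],"angular":[0,0,0],"fingers":12},{"delta_pos":[0,0,25],"angular":[0,0,0],"fingers":12},{"delta_pos":[0,0,25],"angular":[0,0,0],"fingers":12},{"delta_pos":[0,0,25],"angular":[0,0,0],"fingers":12},{"delta_pos":[0,0,20],"angular":[0,0,0],"fingers":12},{"delta_pos":[0,0,10],"angular":[0,0,0],"fingers":12}])

```text
clock: 8.97
ee_pos: [0.4353, -0.1201, 0.2886]
orientation: [0.222, 1.555, -0.223]
contact_force: [0.2, -0.6, -0.2]
finger_gap: 0.244
```

```bash
python3 -c "
from h import *
st()
s=grab('side','side7')
crop(s,290,110,390,270,4,'s7p')
"
```

```text
t 8.97 p [ 435.3 -120.1  288.6] down [ 0.0044 -0.0016 -1.    ] jawyaw -16.24 F [ 0.2 -0.6 -0.2] gap 20.8 q [ 0.65 -0.04 -0.45  1.97 -0.02  1.2  -0.09]
```

View pics/s7p.png

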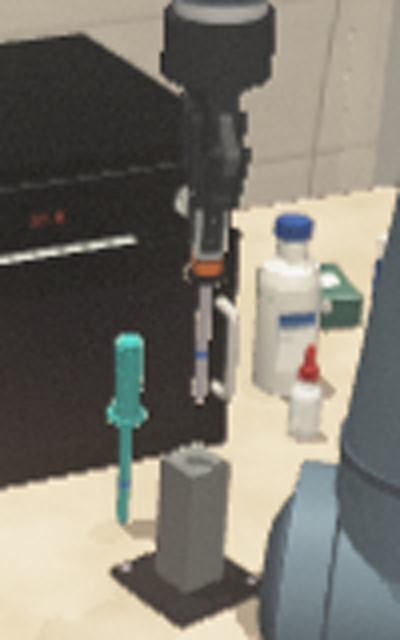

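The probe is held and clear, with the tip at about (339.6,209.6) in the side view. I'm carrying it high over to the hole.

>>> jog_arm(moves=[{"delta_pos":[4,20,0],"angular":[0,0,2],"fingers":12},{"delta_pos":[8,29,0],"angular":[0,0,2.5],"fingers":12},{"delta_pos":[8,29,0],"angular":[0,0,2.5],"fingers":12},{"delta_pos":[8,29,0],"angular":[0,0,2.5],"fingers":12},{"delta_pos":[8,29,0],"angular":[0,0,2.5],"fingers":12},{"delta_pos":[10,29,0],"angular":[0,0,2.5],"fingers":12},{"delta_pos":[18,29,0],"angular":[0,0,2.5],"fingers":12},{"delta_pos":[22,28,0],"angular":[0,0,2.5],"fingers":12}])

```text
clock: 9.68
ee_pos: [0.5182, 0.1046, 0.2836]
orientation: [-0.049, 1.574, 0.048]
contact_force: [0.1, -0.8, -0.1]
finger_gap: 0.24
```

>>> jog_arm(moves=[{"delta_pos":[22,28,0],"angular":[0,0,2.5],"fingers":12},{"delta_pos":[22,28,0],"angular":[0,0,2.5],"fingers":12},{"delta_pos":[22,28,0],"angular":[0,0,2.5],"fingers":12},{"delta_pos":[16,24,0],"angular":[0,0,2.5],"fingers":12},{"delta_pos":[10,16,0],"angular":[0,0,1],"fingers":12},{"delta_pos":[0,0,0],"angular":[0,0,0],"fingers":12},{"delta_pos":[0,0,0],"angular":[0,0,0],"fingers":12},{"delta_pos":[0,0,0],"angular":[0,0,0],"fingers":12}])

```text
clock: 10.35
ee_pos: [0.6109, 0.2256, 0.2837]
orientation: [-0.197, 1.565, 0.195]
contact_force: [-0.2, 0.2, -0.7]
finger_gap: 0.24
```

```bash
python3 -c "
from h import *
st()
s=grab('side','side8');t=grab('top','top8');st()
crop(s,150,140,270,250,6,'s8');crop(t,180,110,300,220,6,'t8')
print(ring('side',s))
"
```

```text
t 10.35 p [610.9 225.6 283.7] down [-0.0033 -0.0015 -1.    ] jawyaw 14.29 F [-0.2  0.2 -0.7] gap 20.5 q [ 0.12  0.45 -0.73  1.5   0.3   1.31 -0.38]
t 10.45 p [611.6 224.4 284.7] down [-0.0013 -0.0018 -1.    ] jawyaw 14.17 F [-0.2 -0.1 -0.6] gap 20.5 q [ 0.13  0.44 -0.73  1.5   0.3   1.31 -0.38]
(array([213.03430176, 227.21281052]), array([ 6.73720169, 11.85342407]))
```

View pics/s8.png

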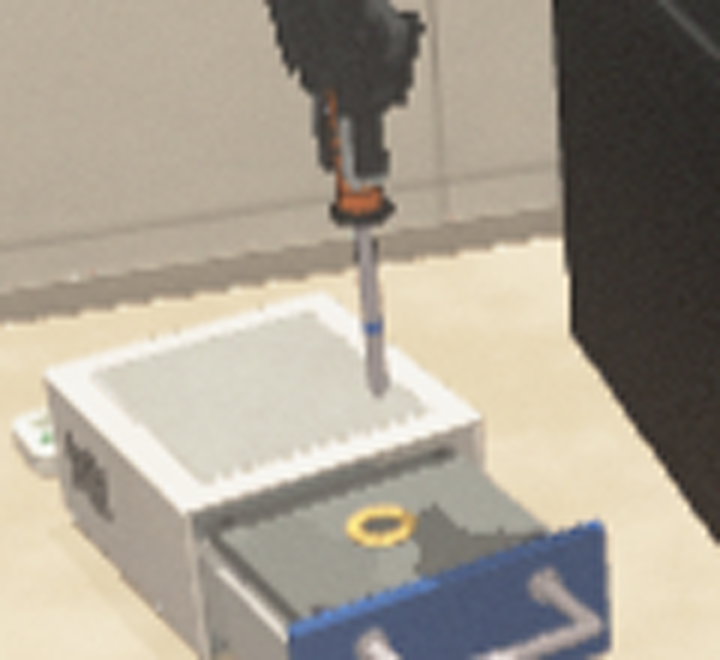

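View pics/t8.png

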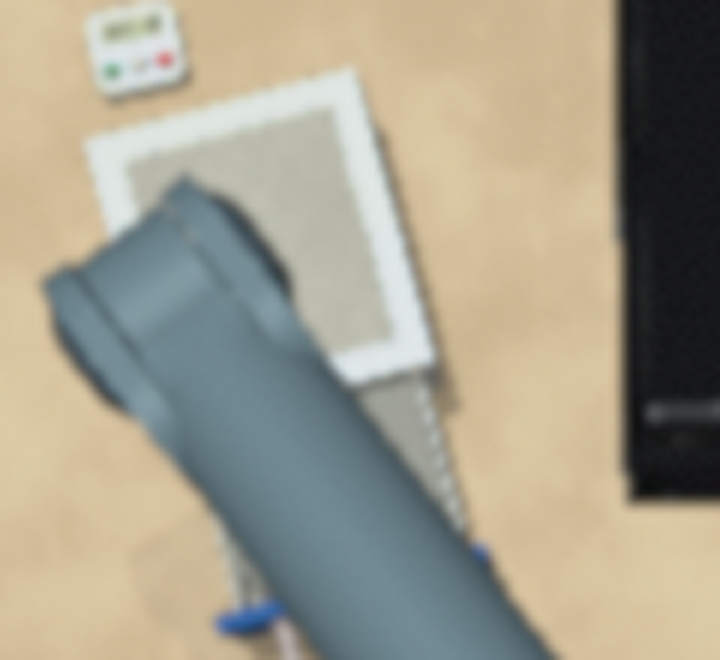

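The side view shows the held probe with its flange at crop (362,210), band (374,328) and tip (380,393). The ring is at crop (381,524), and the probe looks near upright. Now I'll measure the stem line and the offset to the ring.

```bash
cat >> h.py <<'E'
def stem(im,x0,y0,x1,y1,bg=None):
    """per-row stem centre from absolute difference to a background picture"""
    d=cv2.absdiff(im,bg).sum(2).astype(float)[y0:y1,x0:x1]
    out=[]
    for i,r in enumerate(d):
        w=np.where(r>40,r,0)
        if w.sum()>100: 
            c=(w*np.arange(x0,x1)).sum()/w.sum(); out.append((i+y0,c,(w>0).sum()))
    return np.array(out)
E
python3 - <<'E'
from h import *
np.set_printoptions(precision=2,suppress=True)
s=cv2.imread('pics/side8.png');bg=cv2.imread('pics/side4.png')
o=stem(s,203,174,222,212,bg); print(o.T)
# blue band
h=cv2.cvtColor(s[180:210,200:225],cv2.COLOR_BGR2HSV); m=cv2.inRange(h,(100,90,60),(130,255,255)); ys,xs=np.nonzero(m); print('band',xs.mean()+200,ys.mean()+180,len(xs))
T=np.array([.6115,.225,.2845]); off=.0145
for n,dz in (('mid',0),('flangebot',-.036),('band',-.096),('tip',-.136)): print(n,proj('side',[T+[0,0,off+dz]]))
E
```

```text
[[174.   175.   176.   177.   178.   179.   180.   181.   182.   183.
  184.   185.   186.   187.   188.   189.   190.   191.   192.   193.
  194.   195.   196.   197.   198.   199.   200.   201.   202.   203.
  204.   205.   206.  ]
 [210.1  209.77 209.4  209.46 209.88 210.19 210.97 210.77 210.22 210.12
  211.04 210.75 210.72 210.97 211.23 211.33 211.39 211.4  211.62 211.66
  211.59 211.61 211.8  212.   212.06 212.11 212.4  212.43 212.4  212.59
  212.57 212.68 212.56]
 [ 11.    11.    10.     8.     3.     2.     2.     2.     2.     2.
    3.     4.     4.     5.     4.     4.     4.     4.     4.     4.
    4.     4.     4.     5.     4.     4.     4.     4.     4.     4.
    4.     3.     2.  ]]
band 211.5 194.0 2
mid [[207.59 163.37]]
flangebot [[208.64 174.63]]
band [[210.33 192.75]]
tip [[211.42 204.41]]
```

```bash
python3 - <<'E'
from h import *
np.set_printoptions(precision=4,suppress=True)
print('ring kin proj',proj('side',[[.6135,.2255,.084]]))
print('ring side',plane('side',(213.05,227.2),.084),'band',plane('side',(211.6,194.0),.2845+.0145-.096),'tip',plane('side',(212.65,205.2),.163))
E
```

```text
ring kin proj [[213.1784 226.2159]]
ring side [0.6076 0.2273 0.084 ] band [0.6016 0.2233 0.203 ] tip [0.6049 0.2226 0.163 ]
```

Relative to the ring, the tip needs about +2 mm in x and +4.5 mm in y. The side-view relative measure and the top-view ring minus the estimated probe offset agree on that. I'll shift and lower it to stay above the rim.

>>> jog_arm(moves=[{"delta_pos":[2,4.5,0],"angular":[0,0,0],"fingers":12},{"delta_pos":[0,0,-15],"angular":[0,0,0],"fingers":12},{"delta_pos":[0,0,-20],"angular":[0,0,0],"fingers":12},{"delta_pos":[0,0,-15],"angular":[0,0,0],"fingers":12},{"delta_pos":[0,0,-8],"angular":[0,0,0],"fingers":12},{"delta_pos":[0,0,0],"angular":[0,0,0],"fingers":12},{"delta_pos":[0,0,0],"angular":[0,0,0],"fingers":12},{"delta_pos":[0,0,0],"angular":[0,0,0],"fingers":12}])

```text
clock: 11.12
ee_pos: [0.6148, 0.2308, 0.2289]
orientation: [-0.194, 1.56, 0.195]
contact_force: [0.1, 0.9, -0.3]
finger_gap: 0.24
```

```bash
python3 - <<'E'
from h import *
np.set_printoptions(precision=2,suppress=True)
st()
s=grab('side','side9');st()
bg=cv2.imread('pics/side4.png'); 
print(stem(s,203,196,222,228,bg).T)
crop(s,180,170,250,245,9,'s9')
E
```

```text
t 11.12 p [614.8 230.8 228.9] down [ 0.  0. -1.] jawyaw 14.23 F [ 0.1  0.9 -0.3] gap 20.5 q [ 0.11  0.49 -0.71  1.55  0.34  1.22 -0.41]
t 11.17 p [614.9 231.  229.2] down [ 0.  0. -1.] jawyaw 14.24 F [ 0.4 -0.2  1. ] gap 20.8 q [ 0.11  0.49 -0.71  1.55  0.34  1.22 -0.41]
[[196.   197.   198.   199.   200.   201.   202.   203.   204.   205.
  206.   207.   208.   209.   210.   211.   212.   213.   214.   215.
  217.   218.   219.   223.   224.   225.   226.   227.  ]
 [209.75 209.7  210.15 210.2  210.19 210.39 210.45 210.58 210.51 210.56
  210.68 210.77 211.   211.22 211.2  211.42 211.34 211.46 211.6  211.25
  211.51 211.88 211.9  217.72 215.9  216.1  218.09 218.66]
 [  4.     4.     4.     4.     4.     4.     4.     4.     4.     4.
    4.     4.     3.     4.     4.     4.     4.     4.     4.     4.
    2.     3.     3.     4.     8.     9.     5.     6.  ]]
```

View pics/s9.png

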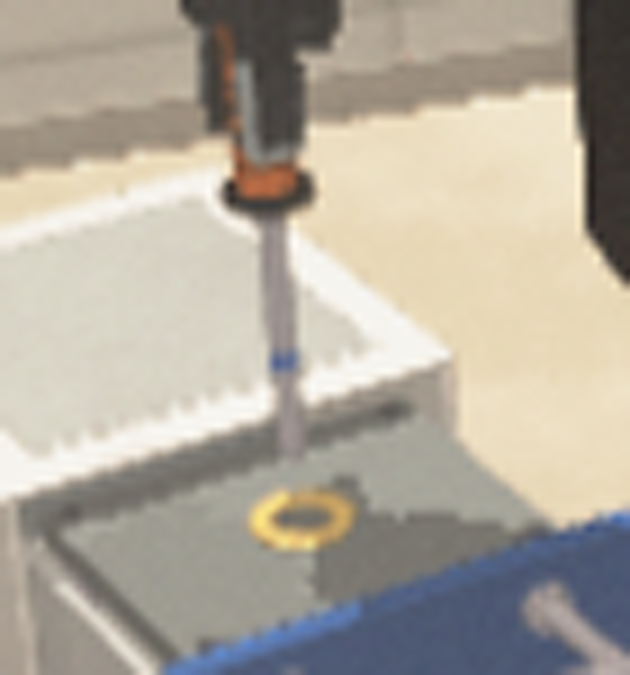

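```bash
python3 - <<'E'
from h import *
np.set_printoptions(precision=4,suppress=True)
s=cv2.imread('pics/side9.png')
x0,y0,x1,y1=205,203,218,216
c=cv2.resize(s[y0:y1,x0:x1],None,fx=8,fy=8,interpolation=cv2.INTER_CUBIC)
f=c.astype(float); w=np.clip(f[:,:,0]-f[:,:,2]-30,0,None); yy,xx=np.mgrid[:w.shape[0],:w.shape[1]]
b=np.array([(w*xx).sum()/w.sum(),(w*yy).sum()/w.sum()]); b=(b+.5)/8-.5+[x0,y0]; print('band px',b)
zb=.2292+.0143-.096
R=plane('side',(213.05,226.8),.084); B=plane('side',b-[0,.8],zb); print('ring',R,'band',B,'move',(R-B)*1000)
T=np.array([.6149,.231])
for u in ([.6149,.229,zb],[.6149-.004,.229+.002,zb]): print(proj('side',[u]))
cam_c=ray('side',(213,227))[0]; print(cam_c)
E
```

```text
band px [210.9455 209.799 ]
ring [0.61   0.2267 0.084 ] band [0.6115 0.2278 0.1475] move [ -1.4099  -1.0852 -63.5   ]
[[210.3185 208.5801]]
[[209.9715 209.2572]]
[-0.5866  0.4468  0.7867]
```

>>> jog_arm(moves=[{"delta_pos":[-1.6,-1.3,0],"angular":[0,0,0],"fingers":12},{"delta_pos":[0,0,-6],"angular":[0,0,0],"fingers":12},{"delta_pos":[0,0,-6],"angular":[0,0,0],"fingers":12},{"delta_pos":[0,0,0],"angular":[0,0,0],"fingers":12},{"delta_pos":[0,0,0],"angular":[0,0,0],"fingers":12},{"delta_pos":[0,0,0],"angular":[0,0,0],"fingers":12}])

```text
clock: 11.67
ee_pos: [0.6124, 0.2292, 0.2152]
orientation: [-0.195, 1.563, 0.195]
contact_force: [0.0, 0.7, 0.1]
finger_gap: 0.24
```

```bash
cat >> h.py <<'E'
def check(name,off=.0143):
    s,R=st(); im=grab('side',name); s,R=st()
    p=np.array(s['ee_pos']); zb=p[2]+off-.096
    g=proj('side',[[p[0],p[1]-.002,zb]])[0]+[.5,1]
    x0,y0=int(g[0])-6,int(g[1])-6
    c=cv2.resize(im[y0:y0+13,x0:x0+13],None,fx=8,fy=8,interpolation=cv2.INTER_CUBIC)
    f=c.astype(float); w=np.clip(f[:,:,0]-f[:,:,2]-30,0,None); yy,xx=np.mgrid[:w.shape[0],:w.shape[1]]
    b=np.array([(w*xx).sum()/w.sum(),(w*yy).sum()/w.sum()]); b=(b+.5)/8-.5+[x0,y0]
    Rg=plane('side',(213.05,226.8),.084); B=plane('side',b-[0,.8],zb); print('band px',b,'zb',zb,'move',np.round((Rg-B)*1000,1),'kin hole move',np.round((np.array([.6132,.2275])-p[:2]-[.0005,-.0019])*1000,1))
    o=stem(im,203,196,222,222,cv2.imread('pics/side4.png')); o=o[(o[:,2]>=3)&(o[:,2]<=5)]; k=np.polyfit(o[:,0],o[:,1],1)
    print('stem slope',k[0],'col at ring row',np.polyval(k,226.8),'n',len(o)); return im
E
python3 - <<'E'
from h import *
im=check('side10'); crop(im,180,170,250,245,9,'s10')
E
```

```text
t 11.67 p [612.4 229.2 215.2] down [-6.e-04 -1.e-04 -1.e+00] jawyaw 14.26 F [0.  0.7 0.1] gap 20.5 q [ 0.11  0.5  -0.71  1.57  0.34  1.19 -0.42]
t 11.72 p [612.5 229.3 215.4] down [-1.e-04  1.e-04 -1.e+00] jawyaw 14.26 F [ 0.8  0.8 -0.7] gap 20.4 q [ 0.11  0.5  -0.71  1.57  0.34  1.19 -0.42]
band px [211.96466535 214.03982283] zb 0.1337228980971827 move [  1.5   0.3 -49.7] kin hole move [0.2 0.1]
stem slope 0.08739819892747601 col at ring row 213.32039889009454 n 19
```

View pics/s10.png

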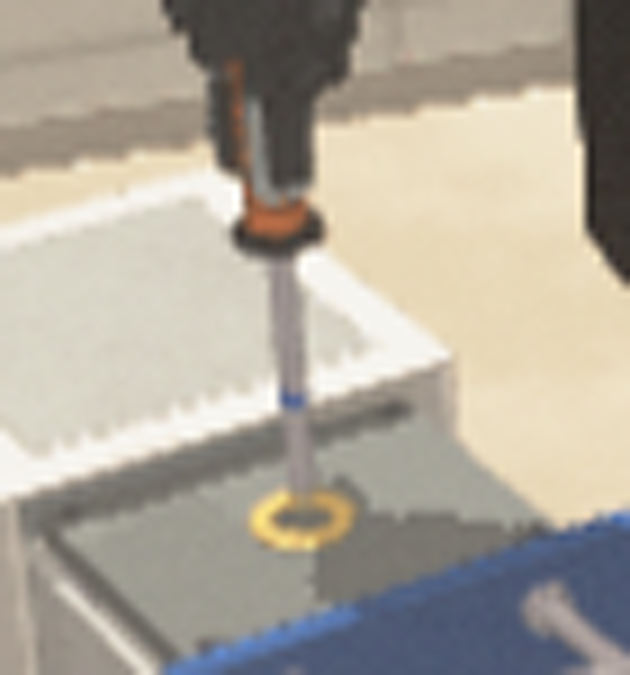

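>>> jog_arm(moves=[{"delta_pos":[0.8,0,0],"angular":[0,0,0],"fingers":12},{"delta_pos":[0,0,-4],"angular":[0,0,0],"fingers":12},{"delta_pos":[0,0,-3],"angular":[0,0,0],"fingers":12},{"delta_pos":[0,0,0],"angular":[0,0,0],"fingers":12},{"delta_pos":[0,0,0],"angular":[0,0,0],"fingers":12}])

```text
clock: 12.13
ee_pos: [0.613, 0.229, 0.2079]
orientation: [-0.196, 1.563, 0.195]
contact_force: [0.2, -0.2, -1.1]
finger_gap: 0.241
```

```bash
python3 - <<'E'
from h import *
im=check('side11'); crop(im,195,195,235,240,13,'s11')
E
```

```text
t 12.13 p [613.  229.  207.9] down [-1.e-03 -4.e-04 -1.e+00] jawyaw 14.26 F [ 0.2 -0.2 -1.1] gap 20.6 q [ 0.1   0.51 -0.71  1.58  0.35  1.18 -0.42]
t 12.18 p [613.2 229.2 208.2] down [-5.e-04 -1.e-04 -1.e+00] jawyaw 14.26 F [-0.   0.6 -0.4] gap 20.1 q [ 0.1   0.51 -0.71  1.58  0.35  1.18 -0.42]
band px [212.315332  216.0371863] zb 0.126498591033848 move [  1.5   0.8 -42.5] kin hole move [-0.5  0.2]
stem slope 0.08966113420384891 col at ring row 213.40538259111867 n 18
```

View pics/s11.png

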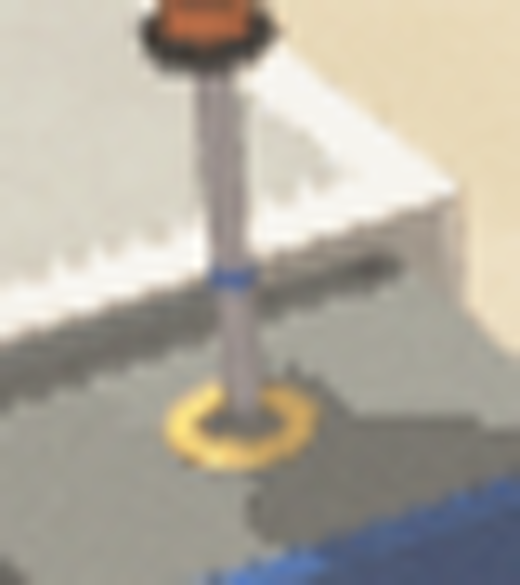

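The tip, at crop (242,415), sits right in the ring's centre at (242,422), about 2 mm above the rim. I'm lowering slowly.

>>> jog_arm(moves=[{"delta_pos":[0,0,-3],"angular":[0,0,0],"fingers":12},{"delta_pos":[0,0,-3],"angular":[0,0,0],"fingers":12},{"delta_pos":[0,0,-3],"angular":[0,0,0],"fingers":12},{"delta_pos":[0,0,-3],"angular":[0,0,0],"fingers":12},{"delta_pos":[0,0,-3],"angular":[0,0,0],"fingers":12},{"delta_pos":[0,0,-3],"angular":[0,0,0],"fingers":12},{"delta_pos":[0,0,0],"angular":[0,0,0],"fingers":12},{"delta_pos":[0,0,0],"angular":[0,0,0],"fingers":12}])

```text
clock: 12.85
ee_pos: [0.6131, 0.2291, 0.1901]
orientation: [-0.195, 1.563, 0.195]
contact_force: [-0.3, -0.1, -1.4]
finger_gap: 0.239
```

```bash
python3 - <<'E'
from h import *
im=check('side12'); crop(im,195,195,235,240,13,'s12')
E
```

```text
t 12.85 p [613.1 229.1 190.1] down [-6.e-04 -2.e-04 -1.e+00] jawyaw 14.26 F [-0.3 -0.1 -1.4] gap 20.4 q [ 0.1   0.53 -0.7   1.59  0.36  1.15 -0.43]
t 12.9 p [613.3 229.3 190.4] down [-2.e-04  0.e+00 -1.e+00] jawyaw 14.26 F [-0.2  0.2 -0.9] gap 20.5 q [ 0.1   0.53 -0.7   1.59  0.36  1.15 -0.43]
band px [212.63440507 220.89610674] zb 0.10870722447626396 move [  0.7   0.5 -24.7] kin hole move [-0.6  0.1]
stem slope 0.0892777668801652 col at ring row 213.25136130340934 n 11
```

View pics/s12.png

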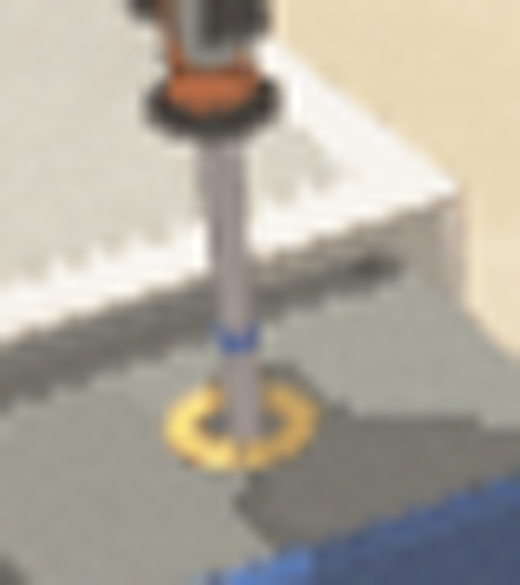

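The stem is in the hole: about columns 225-260 in the crop, with the ring spanning 165-318, so it is centred. Continuing down to the band.

>>> jog_arm(moves=[{"delta_pos":[0,0,-4],"angular":[0,0,0],"fingers":12},{"delta_pos":[0,0,-4],"angular":[0,0,0],"fingers":12},{"delta_pos":[0,0,-4],"angular":[0,0,0],"fingers":12},{"delta_pos":[0,0,-4],"angular":[0,0,0],"fingers":12},{"delta_pos":[0,0,-4],"angular":[0,0,0],"fingers":12},{"delta_pos":[0,0,-4],"angular":[0,0,0],"fingers":12},{"delta_pos":[0,0,0],"angular":[0,0,0],"fingers":12},{"delta_pos":[0,0,0],"angular":[0,0,0],"fingers":12}])

```text
clock: 13.57
ee_pos: [0.613, 0.2291, 0.166]
orientation: [-0.196, 1.563, 0.195]
contact_force: [1.1, 1.3, -0.1]
finger_gap: 0.241
```

>>> jog_arm(moves=[{"delta_pos":[0,0,0],"angular":[0,0,0],"fingers":12},{"delta_pos":[0,0,0],"angular":[0,0,0],"fingers":12},{"delta_pos":[0,0,0],"angular":[0,0,0],"fingers":12},{"delta_pos":[0,0,0],"angular":[0,0,0],"fingers":12}])

```text
clock: 13.9
ee_pos: [0.6135, 0.2294, 0.1668]
orientation: [-0.195, 1.561, 0.195]
contact_force: [-0.7, -0.1, -0.8]
finger_gap: 0.241
```

```bash
python3 - <<'E'
from h import *
im=check('side13'); crop(im,195,195,235,240,13,'s13')
cv2.imwrite('pics/t13.png',grab('top','top13'))
E
```

```text
t 13.9 p [613.5 229.4 166.8] down [ 5.e-04  2.e-04 -1.e+00] jawyaw 14.26 F [-0.7 -0.1 -0.8] gap 20.6 q [ 0.09  0.55 -0.69  1.61  0.38  1.12 -0.44]
t 13.95 p [613.5 229.3 166.8] down [ 4.e-04  2.e-04 -1.e+00] jawyaw 14.26 F [-0.3 -0.1  0.2] gap 20.6 q [ 0.09  0.55 -0.69  1.61  0.38  1.12 -0.44]
band px [213.21920732 227.09599848] zb 0.08506180477286696 move [-1.1  0.9 -1.1] kin hole move [-0.8  0.1]
stem slope 0.07601371804786475 col at ring row 213.0248226113486 n 4
```

View pics/s13.png

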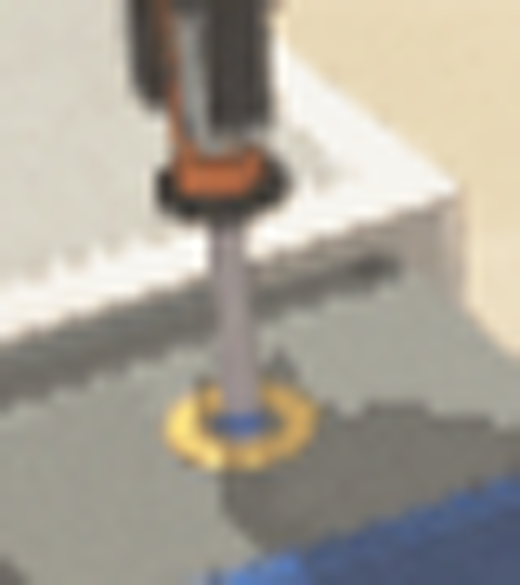

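View pics/t13.png

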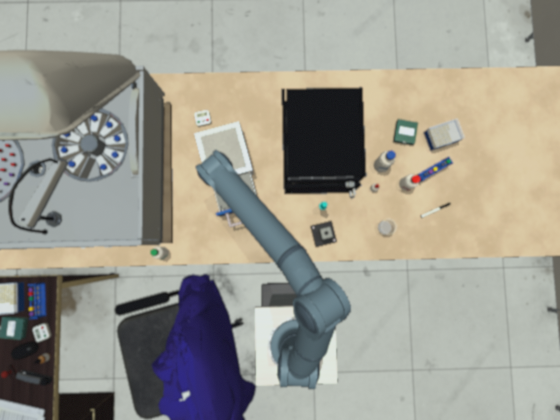

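View pics/side13.png

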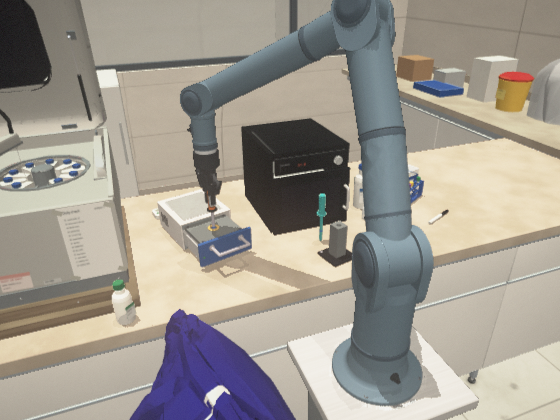

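The blue band sits inside the brass ring at crop (240,425), level with the rim, and the stem is centred. The tray is out. The bottles and beaker are at their original top-view pixels. Both residual estimates agree on a small correction of about −0.6 mm in x, so I'll make it and let the arm settle.

>>> jog_arm(moves=[{"delta_pos":[-0.6,0.3,-0.6],"angular":[0,0,0],"fingers":12},{"delta_pos":[0,0,0],"angular":[0,0,0],"fingers":12},{"delta_pos":[0,0,0],"angular":[0,0,0],"fingers":12},{"delta_pos":[0,0,0],"angular":[0,0,0],"fingers":12},{"delta_pos":[0,0,0],"angular":[0,0,0],"fingers":12},{"delta_pos":[0,0,0],"angular":[0,0,0],"fingers":12},{"delta_pos":[0,0,0],"angular":[0,0,0],"fingers":12},{"delta_pos":[0,0,0],"angular":[0,0,0],"fingers":12}])

```text
clock: 14.67
ee_pos: [0.6127, 0.2295, 0.1659]
orientation: [-0.195, 1.562, 0.195]
contact_force: [-1.0, 0.2, -0.9]
finger_gap: 0.243
```

```bash
python3 - <<'E'
from h import *
im=check('side14'); t=grab('top','top14'); crop(im,195,195,235,240,13,'s14')
for n,a,b in (('side14','side4',(150,225,250,270)),('top','top0',(350,120,480,250))):
    A=im if n=='side14' else t; B=cv2.imread(f'pics/{b and a}.png'); x0,y0,x1,y1=b
    print(n,'maxdiff',cv2.absdiff(A,B)[y0:y1,x0:x1].sum(2).max())
A=im[225:262,195:250];print(st()[0]['joint_vel'].round(4))
# panel LED/top edge position: blue mask centroid
for f in ('side4','side14'):
    q=cv2.imread(f'pics/{f}.png')[215:270,190:260].astype(int); m=(q[:,:,0]-q[:,:,2]>50); m[:20,:30]=0; print(f,[v.mean().round(2) for v in np.nonzero(m)],m.sum())
E
```

```text
t 14.67 p [612.7 229.5 165.9] down [-0.  0. -1.] jawyaw 14.26 F [-1.   0.2 -0.9] gap 20.8 q [ 0.09  0.55 -0.69  1.62  0.38  1.11 -0.44]
t 14.72 p [612.7 229.6 165.9] down [-0.  0. -1.] jawyaw 14.26 F [ 0.5  0.4 -1.2] gap 20.4 q [ 0.09  0.55 -0.69  1.62  0.38  1.11 -0.44]
band px [213.35659814 227.42843722] zb 0.08420636529937361 move [-0.3  1.1 -0.2] kin hole move [-0.  -0.2]
stem slope 0.0926272037264443 col at ring row 213.17641693509066 n 4
side14 maxdiff 221
top maxdiff 42
t 14.77 p [612.7 229.6 165.9] down [ 0.  0. -1.] jawyaw 14.26 F [-1.4  0.3 -1.1] gap 20.6 q [ 0.09  0.55 -0.69  1.62  0.38  1.11 -0.44]
[-0.001   0.0011 -0.0014  0.0005  0.0012 -0.0013  0.0003]
side4 [np.float64(21.41), np.float64(32.5)] 127
side14 [np.float64(22.83), np.float64(28.52)] 81
```

View pics/s14.png

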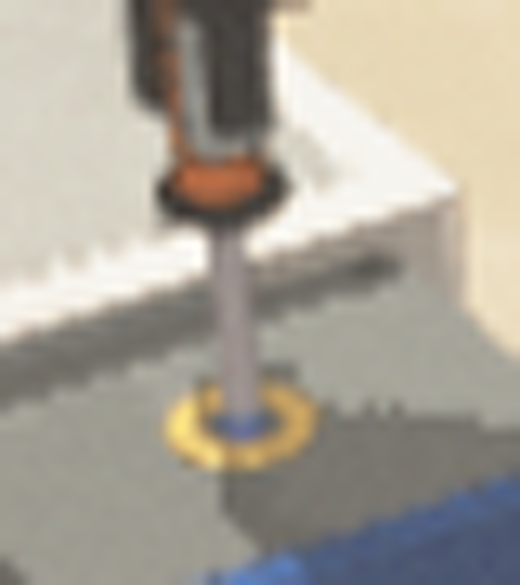

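The band is in the ring with the stem centred, within about 1 mm by both estimates. The ring is at the same pixels as before, so the tray is still out. The bottle area of the top view is unchanged, and the joints are still. The side-view difference looks like the arm's shadow. Handing in.

```bash
python3 -c "
from workcell import sign_off
print(sign_off())"
```

```text
the job is handed in; nothing more can be done
None
```

I pulled the tray out to its stop, then lifted the orange probe clear of its holder and lowered it upright into the brass-rimmed hole. I handed in at about 15 s, still holding the probe with the blue band at the rim. `sign_off` gave no verdict.

**Last checks that agreed:**
- **Tray:** I felt about 24 N at the stop, and the ring stayed at the same pixels from then on.
- **Band height:** it works out at 0.2 mm above the rim.
- **Centring:** the stem is within about 1 mm of the hole's axis by both the side view and the arm's own position reading.
- **Upright and still:** the tool is vertical and joint speeds are about zero. The grip gap is 20.6 mm on the 22 mm handle.
- **Bottles and beaker:** the top view of the red and blue bottles, dropper and beaker is unchanged from the start. The green bottle I only saw standing in place in the pictures.

**Checks that disagreed or were unclear:**
- **Camera bias:** the side view reads about 4–5 mm lower in x than the top view and the arm. I aligned probe to ring within that one view, where the bias mostly cancels.
- **Final sideways offset:** the side view still showed about 1.1 mm in y, while the arm reading showed 0.2 mm.
- **Tray picture comparison:** comparing the front panel before and after in the side view was inconclusive, which I put down to the arm's shadow.
- **Contact:** the wrist force shows about 1 N of noise, so it cannot rule out a very light touch. I saw none in the pictures.

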